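# Close the drill jig

## Robot

A 6-joint arm with a two-finger parallel gripper is mounted at the origin on a cart in front of the work surface, level with it; the furniture and walls round the work are solid. World frame = base frame: x ahead of the robot, y to its left, z up, the work surface at z = 0. Lengths are in m, angles in rad, forces in N, time in s.
With the tool pointing down it reaches from about 0.25 to 0.725 m from the base axis. Payload 4 kg.
Tool frame: the origin (TCP) lies at the very end of the fingers, on their centre line; the grasp point (between the pads) lies 19 mm behind it (env.grip_depth is the distance from the TCP to the grasp point, in m); z points along the fingers, y is the line along which they close (so a half turn about z gives the same grasp; the last joint's range is limited). The gripper opens to 85 mm and grips with 20 to 120 N. Pads are 22 mm wide; open, the fingers measure 114 mm over their backs; the gripper's body (76 mm by 85 mm) begins 54 mm behind the grasp point. The pads swing forward as they close: fully open they stand 13 mm farther back than shut.
Start: joints at [-1.29, 0.241, 0.005, 1.335, 0, 1.571], TCP at [0.139, -0.48, 0.231] pointing down, gripper open.
Joint ranges: [-2.72, 2.72], [-1.05, 1.87], [-1.09, 1.28], [-1.99, 2.15], [-1.42, 1.44], [-3.14, 3.14]. Speed limits (rad/s): [2.79, 2.79, 3.14, 3.14, 3.14, 3.14].

## Interface

Orientations are given as a rotation vector (axis times angle).
In Python, from station import env, optics gives the robot as it stands.
- The arm moves only by the tool carry_out, never from a script. Its argument "commands" is a list of rows, each a list of 3 entries, a list of its own where there are three numbers: the shift along the tool's x, y, z normalised to -1 to 1, where 1 is 0.3 m, then the turn, a rotation vector about the tool's x, y, z normalised to -1 to 1, where 1 is 45 degrees, then the opening, from 0 (shut) to 1 (fully open). In form: [[[tx, ty, tz], [wx, wy, wz], grip], ...]. A call has 1 to 20 rows; each row is the pose to reach, as a shift and turn from the pose commanded when the call began, along the tool's axes at that moment; what a row does not reach only later rows make up. A row lasts 1/12 s, in which the tool goes at most 41.7 mm and 7.16 degrees, less where a joint would pass 70% of its speed; a pose out of reach is approached as far as the arm can. A call with a number of a shift or a turn outside -1 to 1 is refused whole. A call with a gripper value outside its range is refused whole. The fingers move at their own pace and stop on an object; "grip_force" is the grip in N (left out, the last holds). Time passes only in rows, so rows that repeat a pose let the fingers close. It gives the time, the measured TCP pose, the force, the opening and the grip force at its end, in the units of the state.
- env.read_state(): the state, without advancing time (a new reading comes with each control period).
- optics.snapshot(name): name is "scene" or "top" or "wrist"; returns the picture (384x512x3 uint8, red, green, blue); there is no depth.
- optics.camera_model(name): a dict with "fx", "fy", "cx", "cy" (pixels), "D" ([k1, k2, p1, p2, k3] as OpenCV has them; the pictures are not rectified), "world_to_cam" (4x4, takes a point from world to camera coordinates); the wrist camera has in their place "mount" (4x4, takes a point from camera to tool coordinates, whose origin is the TCP and whose axes are the flange's). Camera axes: x right, y down, z forward; pixel columns grow to the right and rows downward; lengths in m; the calibration is good to about 2 mm. A picture is of the moment at which its call begins: read the wrist's pose just before it. camera_model takes no time and is no camera call.
- env.close_job(): hands the job in; it is judged then, once.
The state is a dict: "time_s": time; "joint_pos": joint angles; "qd": joint speeds; "effort": joint torques, N m; "position": TCP position; "tool_rot": TCP orientation; "force": force on the tool from outside, world axes, zero at the start; "torque": the same for the moment, N m; "opening": finger opening in m; "gripper_force": force on a finger pad.
Only numpy, scipy, OpenCV 4.12 (cv2) and the standard library are available. Lean on these libraries where they do the work, as an engineer would, in place of code of your own. Each camera call takes 0.05 s, during which the arm holds its last target. There are 200 camera calls.

## Task

Make the drill jig ready for drilling using light fingertip pushes only: fold its hinged plate all the way down over the workpiece, then press the locating pin with the round knob home, then the pin with the T-handle, and last the flanged drill bushing, each until its head sits on its seat. Push slowly and gently so that nothing slams against its stop, do not lift or pull anything out, and leave the spare workpiece, spanner and pencil grinder lying where they are.

Things in the scene. Friction and masses are not known exactly. Their poses are not given: they have to be found in the camera images.
- jig: Drill jig: grey base plate 180 x 136 mm on four feet, fixed to the bench, an aluminium workpiece nested on it and a hinged steel plate (the leaf) above. Origin on the bench under its middle; z up, x to the hinge side. The hinge axis runs along y at x = +80 mm, z = 56 mm. The leaf stands part open and closes towards -x. The base is nowhere higher than 68 mm.
- leaf (a joint): Angle of the leaf, rad: 0 = shut (lying level on its rest posts), growing as it opens upward; at most 1.75. Starts at 0.9 to 1.35. The stiff hinge stays where it is left; 2 to 5 N at the lip closes it; hard stop at 0. The leaf is 14 mm thick (7 mm either side of the hinge axis), 116 mm wide and 150 mm long from the axis; its lip reaches out to 178 mm.
- leaf_lip (a point): Middle of the outer (upper when shut) face of the leaf's thumb lip, a tongue 44 mm wide at the middle of the free edge, clear of the pins; 165 mm from the hinge axis along the leaf and 7 mm outside the axis plane. When the leaf is shut it lies at [-85, 0, 63] mm in the jig's frame. Site z is the outward normal, -x points from hinge to lip.
- knob_top (a point): Top centre of the round locating pin's black knob, 28 mm diameter, 30 mm high above its seat. It sits in the leaf 55 mm from the hinge axis, 30 mm to +y. With the leaf shut and the pin home its height is 96 mm above the bench. Site z is the pin's axis, outward.
- knob_pin (a joint): How far the knob-headed pin stands out of its seat, m: 0 = fully home (shoulder on its liner), starts 0.012 to 0.018. Pressing it in takes about 4 N; it stays where it is left and stops hard at 0 (meeting the stop at 20 mm/s gives a peak of about 28 N).
- tee_top (a point): Top centre of the hub of the T-handled (diamond) locating pin, steel, hub 18 mm diameter and 28 mm high above its seat with a crossbar 46 mm long. It sits in the leaf 120 mm from the hinge axis, 30 mm to -y. With the leaf shut and the pin home its height is 94 mm above the bench. Site z is the pin's axis, outward.
- tee_pin (a joint): How far the T-handled pin stands out of its seat, m: 0 = fully home, starts 0.012 to 0.018. Pressing it in takes about 4 N; it stays where it is left and stops hard at 0 (meeting the stop at 20 mm/s gives a peak of about 28 N).
- bush_top (a point): Top centre of the slip drill bushing: a dark steel flanged ring, head 32 mm diameter, 10 mm high, 11 mm bore. It sits in the leaf 120 mm from the hinge axis, 30 mm to +y. With the leaf shut and the bushing home its height is 76 mm above the bench. Site z is its axis, outward. (The small low ring in the leaf's fourth corner is fixed.)
- bush (a joint): How far the drill bushing stands out of its seat, m: 0 = fully home, starts 0.010 to 0.016. Pressing it in takes about 4 N; it stays where it is left and stops hard at 0 (meeting the stop at 20 mm/s gives a peak of about 28 N).
- next_part: Spare workpiece lying loose on the bench right of the jig: an aluminium plate 104 x 84 x 18 mm with a 34 mm bore and four small holes. Origin under its middle. To be left alone.
- spanner: Combination spanner of plain steel, 181 mm long, 34 mm wide, 9 mm high, lying loose left of the jig. Origin under its middle. To be left alone.
- air_tool: Slim pencil-shaped air grinder, 161 mm long, 30 mm thick, lying loose right of the jig. Origin under its middle. To be left alone.

How it is judged:
By the outcome, as a careful person would: the job done as asked, in the order asked, and still so for the second after the job is handed in, with the robot touching nothing.
It also fails if it takes over 61 s, if anything falls off the work surface, if the arm or the gripper's body presses on something with over 40 N, if the wrist force passes 120 N, or if a joint passes its speed limit or range.

## Working session

There is one attempt and no reset: what is moved stays moved. The work goes in short steps, Python scripts to look and compute and a tool call to move; the robot and the scene stay as the last step left them, time stands still between calls to the robot, and variables do not carry over. Pictures are saved under pics/ and viewed, at most 10 in all, crops included, and the job is handed in when it is done.

Besides the shell and the picture viewer there is one more tool, called after "Call:" as name([rows], argument=value, ...), one row to a line, values as JSON. carry_out: Moves the arm, as the interface text tells. Scaled input: -1 to 1 covers 0.3 m each way for a shift and 45 degrees each way for a turn. Its arguments: {"type":"object","properties":{"commands":{"type":"array"},"grip_force":{"type":"number"}},"required":["commands"]}

```bash
mkdir -p pics; ls
python3 - <<'E'
from station import env, optics
import cv2
for n in ["scene","top"]:
    im=optics.snapshot(n); cv2.imwrite(f"pics/{n}0.png",im[:,:,::-1])
    m=optics.camera_model(n); print(n,m)
s=env.read_state(); print(s)
E
```

```text
pics
scene {'fx': 380.57256197341974, 'fy': 380.57256197341974, 'cx': 254.12460335774836, 'cy': 196.56498963448337, 'D': array([0.00449579, 0.        , 0.        , 0.        , 0.        ]), 'world_to_cam': array([[-0.84468176, -0.53525662, -0.0036147 ,  0.4801434 ],
       [-0.30028975,  0.47945213, -0.82459185,  0.23831561],
       [ 0.44310132, -0.69543224, -0.56571655,  0.82008103],
       [ 0.        ,  0.        ,  0.        ,  1.        ]])}
top {'fx': 426.515683298414, 'fy': 426.515683298414, 'cx': 259.8072617302991, 'cy': 194.2434186752796, 'D': array([-0.08781339,  0.        ,  0.        ,  0.        ,  0.        ]), 'world_to_cam': array([[ 0.01547159, -0.99967654,  0.02018515, -0.03237247],
       [-0.99442207, -0.01749048, -0.10401358,  0.55370779],
       [ 0.10433298, -0.0184633 , -0.99437103,  1.46315768],
       [ 0.        ,  0.        ,  0.        ,  1.        ]])}
{'time_s': 0.1, 'joint_pos': array([-1.28999589e+00,  2.41352827e-01,  3.89417171e-03,  1.33522658e+00,
        8.82844958e-06,  1.57080436e+00]), 'qd': array([-1.55159783e-03, -5.06254657e-04,  3.86105011e-03, -7.38255245e-04,
        1.90820426e-04,  5.64130899e-05]), 'effort': array([ 2.09914233e-04, -3.73137224e+01,  2.53009933e+01,  1.08270912e-02,
        6.07143033e-05,  6.34319392e-06]), 'position': array([ 0.13840996, -0.4798787 ,  0.23050785]), 'tool_rot': array([-3.10882820e+00, -4.39358206e-01,  4.01255004e-04]), 'force': array([-0.33209743, -0.13481689,  0.70864368]), 'torque': array([ 0.00955687,  0.01380518, -0.00907356]), 'gripper_force': 0.0, 'opening': 0.08496382984989767}
```

View pics/scene0.png

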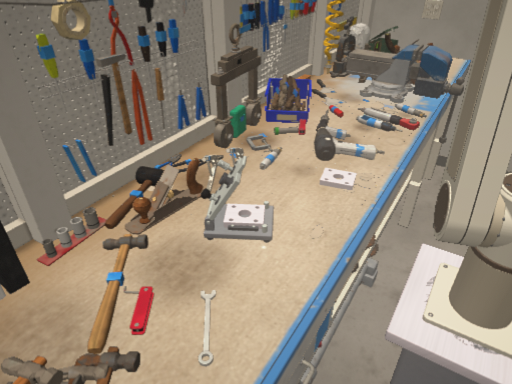

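View pics/top0.png

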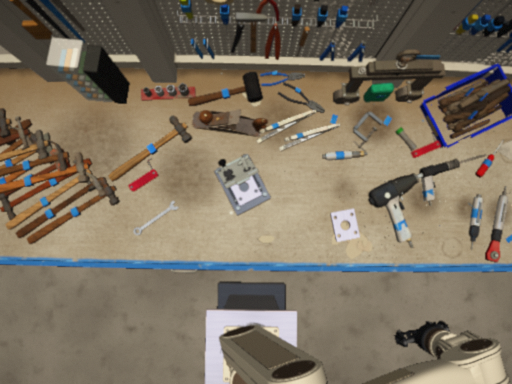

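```bash
cat > h.py <<'E'
import numpy as np, cv2
from station import env, optics
from scipy.spatial.transform import Rotation as R
def ray(n,uv):
    m=optics.camera_model(n); K=np.array([[m['fx'],0,m['cx']],[0,m['fy'],m['cy']],[0,0,1]])
    p=cv2.undistortPoints(np.array(uv,float).reshape(-1,1,2),K,np.array(m['D']))[:,0]
    T=np.linalg.inv(m['world_to_cam']); d=np.c_[p,np.ones(len(p))]@T[:3,:3].T
    return T[:3,3],d
def onz(n,uv,z):
    o,d=ray(n,uv); return o+d*((z-o[2])/d[:,2])[:,None]
def tri(us,ut):
    o1,d1=ray("scene",us);o2,d2=ray("top",ut);out=[]
    for a,b in zip(d1,d2):
        t=np.linalg.lstsq(np.c_[a,-b],o2-o1,rcond=None)[0]
        p,q=o1+a*t[0],o2+b*t[1]; out.append(np.r_[(p+q)/2,np.linalg.norm(p-q)])
    return np.array(out)
def proj(n,P):
    m=optics.camera_model(n); K=np.array([[m['fx'],0,m['cx']],[0,m['fy'],m['cy']],[0,0,1]])
    W=m['world_to_cam']; return cv2.projectPoints(np.array(P,float).reshape(-1,1,3),cv2.Rodrigues(W[:3,:3])[0],W[:3,3],K,np.array(m['D']))[0][:,0]
E
python3 - <<'E'
import cv2,numpy as np
s=cv2.imread('pics/scene0.png')[140:245,195:285]; t=cv2.imread('pics/top0.png')[140:220,205:275]
def up(a,k,x0,y0):
    b=cv2.resize(a,None,fx=k,fy=k,interpolation=cv2.INTER_CUBIC)
    for i in range(0,a.shape[1],10):
        cv2.line(b,(int(i*k),0),(int(i*k),4),(0,0,255),1); cv2.putText(b,str(x0+i),(int(i*k),14),0,.33,(0,0,255))
    for i in range(0,a.shape[0],10): cv2.putText(b,str(y0+i),(0,int(i*k)+4),0,.33,(0,0,255))
    return b
a=up(s,4.4,195,140); b=up(t,5.6,205,140)
H=600; c=np.zeros((H,800,3),np.uint8); c[:a.shape[0],:a.shape[1]]=a
w=min(b.shape[1],800-a.shape[1]); c[:b.shape[0],a.shape[1]:a.shape[1]+w]=b[:,:w]
cv2.imwrite('pics/crop0.png',c)
E
```

```text
(no output)
```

View pics/crop0.png

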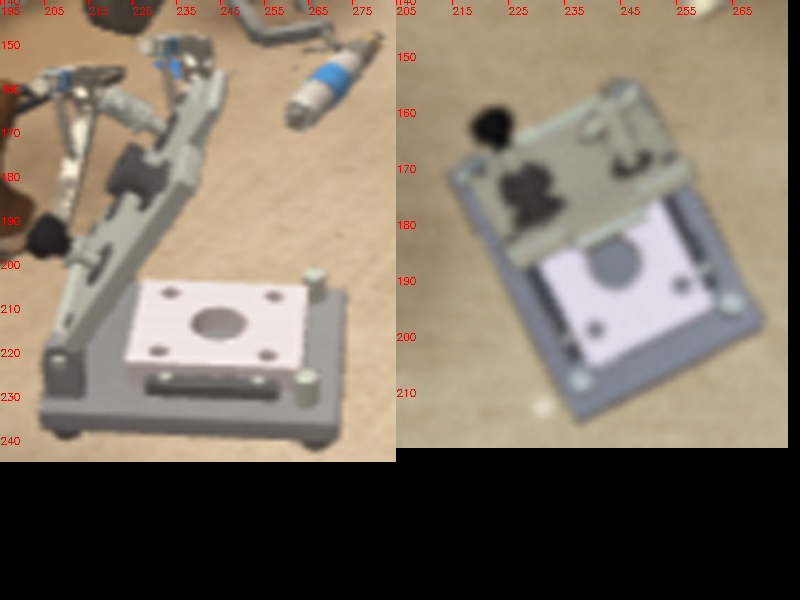

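Run:
```python
from h import *
np.set_printoptions(precision=4,suppress=True)
names=["post+y","post-y","c-x+y","c-x-y","c+x+y","lip"]
P=tri([[264.3,225.2],[266.6,202.5],[271.8,235],[273.6,206.6],[204.1,230.9],[244.5,158]],[[238,207.7],[265,193.9],[236.8,215.4],[270.7,197.1],[214.6,171.8],[244.3,180.7]])
for n,p in zip(names,P): print(n,p)
# jig frame from corners
a,b,c=P[2,:2],P[3,:2],P[4,:2]
v=c-a; w=a-b; print(np.linalg.norm(v),np.linalg.norm(w),np.degrees(np.arctan2(v[1],v[0])),np.degrees(np.arctan2(-w[0],w[1])))
yaw=np.arctan2(v[1]-w[0],v[0]+w[1]); o=(b+c)/2; print(np.degrees(yaw),o)
x=np.array([np.cos(yaw),np.sin(yaw)]); y=np.array([-x[1],x[0]])
for n,p in zip(names,P): print(n,(p[:2]-o)@x,(p[:2]-o)@y,p[2])
d=(P[5,:2]-o)@x; print("leaf ang",np.degrees(np.arctan2(P[5,2]-.056,.08-d)),np.hypot(P[5,2]-.056,.08-d))
```

```text
post+y [0.5045 0.0515 0.0456 0.    ]
post-y [ 0.5536 -0.0412  0.0433  0.0013]
c-x+y [0.479  0.0558 0.0272 0.0003]
c-x-y [ 0.544  -0.0627  0.0197  0.0037]
c+x+y [0.6321 0.1379 0.0307 0.004 ]
lip [0.5767 0.0288 0.2107 0.0011]
0.17373578515186155 0.135195112812152 28.198249067555583 28.752639699986016
28.440862618135903 [0.5881 0.0376]
post+y -0.06685634483519896 0.05205644063581424 0.0456484069716353
post-y -0.06783635290925628 -0.05290211956475917 0.0432889107097264
c-x+y -0.08723494656095952 0.06796438837857052 0.027213057653930783
c-x-y -0.08649928103558675 -0.0672287228531978 0.019720902591328582
c+x+y 0.08649928103558685 0.06722872285319774 0.030747266063719414
lip -0.014204993806389916 -0.002278529115768791 0.21074436994819115
leaf ang 58.66785765319717 0.18116401653950104
```

```bash
cat >> h.py <<'E'
YAW=np.radians(28.4); O=np.array([.587,.037,0]); RJ=R.from_euler('z',YAW)
def J(p): return O+RJ.apply(np.array(p)/1000)
def goto(pj,Rt=None):  # jig mm target -> normalised command
    s=env.read_state(); R0=R.from_rotvec(s['tool_rot']); 
    d=R0.inv().apply(J(pj)-s['position'])/.3
    w=(R0.inv()*(Rt or R0)).as_rotvec()/(np.pi/4)
    print('shift',d.round(4),'turn',w.round(4)); return d,w
def pj():
    s=env.read_state(); return (RJ.inv().apply(s['position']-O)*1000).round(1), s['force'].round(2), s['time_s']
DOWN=lambda sx: R.from_matrix(np.c_[sx*RJ.as_matrix()[:,0],-sx*RJ.as_matrix()[:,1],[0,0,-1]])
DOWNY=lambda sx: R.from_matrix(np.c_[sx*RJ.as_matrix()[:,1],sx*RJ.as_matrix()[:,0],[0,0,-1]])
E
python3 - <<'E'
from h import *
s=env.read_state(); print(R.from_rotvec(s['tool_rot']).as_matrix().round(3), J([35,0,290]))
for n,f in (("x",DOWN),("y",DOWNY)):
  for sx in (1,-1): print(n,sx);goto([35,0,290],f(sx))
E
```

```text
[[ 0.961  0.277 -0.001]
 [ 0.277 -0.961  0.002]
 [ 0.    -0.002 -1.   ]] [0.6177877  0.05364685 0.29      ]
x 1
shift [ 2.0282 -1.2663 -0.1959] turn [-0.0024 -0.0003 -0.2736]
x -1
shift [ 2.0282 -1.2663 -0.1959] turn [-4.0000e-04  3.5000e-03  3.7264e+00]
y 1
shift [ 2.0282 -1.2663 -0.1959] turn [-1.7000e-03 -2.2000e-03 -2.2736e+00]
y -1
shift [ 2.0282 -1.2663 -0.1959] turn [-2.0000e-03  1.6000e-03  1.7264e+00]
```

Call:
carry_out([
  [[0.1, -0.06, -0.2], [0, 0, 0], 0],
  [[0.2, -0.13, -0.2], [0, 0, 0], 0],
  [[0.3, -0.19, -0.2], [0, 0, 0], 0],
  [[0.4, -0.25, -0.2], [0, 0, 0], 0],
  [[0.5, -0.32, -0.2], [0, 0, 0], 0],
  [[0.6, -0.38, -0.2], [0, 0, 0], 0],
  [[0.7, -0.44, -0.2], [0, 0, 0], 0],
  [[0.8, -0.5, -0.2], [0, 0, 0], 0],
  [[0.9, -0.57, -0.2], [0, 0, 0], 0],
  [[1, -0.63, -0.2], [0, 0, 0], 0],
])

```text
time_s: 0.93
position: [0.3749, -0.2138, 0.2911]
tool_rot: [-3.11, -0.44, 0.001]
force: [0.4, -0.6, -0.1]
opening: 0.0002
gripper_force: 0.0
```

Call:
carry_out([
  [[0.1, -0.06, 0], [0, 0, 0], 0],
  [[0.2, -0.13, 0], [0, 0, 0], 0],
  [[0.3, -0.19, 0], [0, 0, 0], 0],
  [[0.4, -0.25, 0], [0, 0, -0.05], 0],
  [[0.5, -0.32, 0], [0, 0, -0.1], 0],
  [[0.6, -0.38, 0], [0, 0, -0.15], 0],
  [[0.7, -0.44, 0], [0, 0, -0.2], 0],
  [[0.8, -0.5, 0], [0, 0, -0.25], 0],
  [[0.9, -0.57, 0], [0, 0, -0.274], 0],
  [[1, -0.63, 0], [0, 0, -0.274], 0],
  [[1, -0.63, 0], [0, 0, -0.274], 0],
  [[1, -0.63, 0], [0, 0, -0.274], 0],
])

```text
time_s: 1.93
position: [0.6106, 0.0507, 0.2889]
tool_rot: [-3.044, -0.775, 0.006]
force: [-0.6, -0.7, -0.0]
opening: 0.0001
gripper_force: 0.0
```

Run:
```python
from h import *
print(pj(),env.read_state()['joint_pos'].round(2),env.read_state()['opening']); goto([35,0,290],DOWN(1))
im=optics.snapshot("scene"); a=im[80:245,170:300]
b=optics.snapshot("wrist")
c=np.zeros((400,800,3),np.uint8); x=cv2.resize(a,None,fx=2.4,fy=2.4,interpolation=cv2.INTER_CUBIC); c[:x.shape[0],:x.shape[1]]=x
y=cv2.resize(b,(480,360));c[:360,320:800]=y; cv2.imwrite('pics/a1.png',c[:,:,::-1]); print(optics.camera_model('wrist'))
```

```text
(array([ 27.3,   0.8, 288.9]), array([-0.56, -0.66, -0.01]), 1.9333) [ 0.08  0.47  0.48  1.59 -0.    2.73] 7.216097226478706e-05
shift [ 0.0257  0.0026 -0.0036] turn [-0.0016  0.0043  0.0041]
{'fx': 315.9344198662139, 'fy': 315.9344198662139, 'cx': 254.77611842495818, 'cy': 186.05737877862964, 'D': array([0.02282013, 0.        , 0.        , 0.        , 0.        ]), 'mount': array([[-1.30623325e-04, -9.46668703e-01, -3.22208550e-01,
         8.33531943e-02],
       [ 9.99999775e-01, -3.35559833e-04,  5.80495758e-04,
        -1.17039205e-04],
       [-6.57657413e-04, -3.22208402e-01,  9.46668534e-01,
        -1.42924599e-01],
       [ 0.00000000e+00,  0.00000000e+00,  0.00000000e+00,
         1.00000000e+00]])}
```

View pics/a1.png

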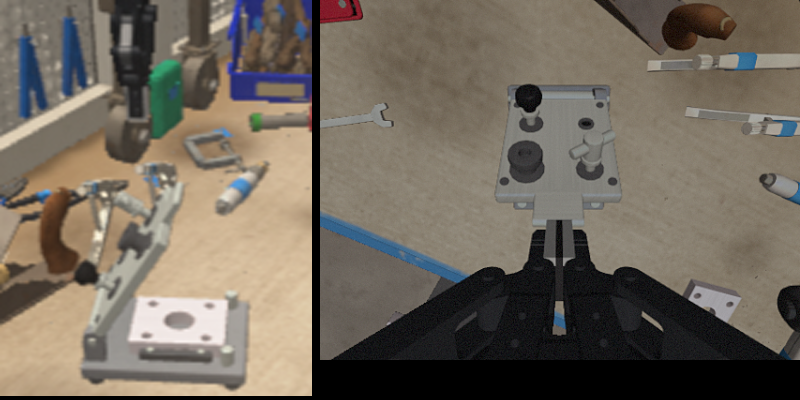

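Call:
carry_out([
  [[0.023, 0, 0.1], [0, 0, 0], 0],
  [[0.023, 0, 0.2], [0, 0, 0], 0],
  [[0.023, 0, 0.26], [0, 0, 0], 0],
  [[0.023, 0, 0.29], [0, 0, 0], 0],
  [[0.023, 0, 0.303], [0, 0, 0], 0],
  [[0.023, 0, 0.303], [0, 0, 0], 0],
  [[0.01, 0, 0.303], [0, 0, 0], 0],
  [[0, 0, 0.303], [0, 0, 0], 0],
  [[-0.01, 0, 0.303], [0, 0, 0], 0],
  [[-0.02, 0, 0.303], [0, 0, 0], 0],
  [[-0.027, 0, 0.303], [0, 0, 0], 0],
  [[-0.034, 0, 0.303], [0, 0, 0], 0],
  [[-0.04, 0, 0.303], [0, 0, 0], 0],
  [[-0.045, 0, 0.303], [0, 0, 0], 0],
  [[-0.05, 0, 0.303], [0, 0, 0], 0],
])

```text
time_s: 3.28
position: [0.597, 0.0419, 0.2004]
tool_rot: [-3.045, -0.771, 0.0]
force: [0.1, 0.1, 0.1]
opening: -0.0002
gripper_force: 0.0
```

Run:
```python
from h import *
print(pj())
```

```text
(array([ 11.1,  -0.5, 200.4]), array([0.06, 0.08, 0.06]), 3.2833)
```

Call:
carry_out([
  [[-0.005, 0, 0], [0, 0, 0], 0],
  [[-0.01, 0, 0], [0, 0, 0], 0],
  [[-0.015, 0, 0], [0, 0, 0], 0],
  [[-0.02, 0, 0], [0, 0, 0], 0],
  [[-0.025, 0, 0], [0, 0, 0], 0],
  [[-0.03, 0, 0], [0, 0, 0], 0],
  [[-0.035, 0, 0], [0, 0, 0], 0],
  [[-0.04, 0, 0], [0, 0, 0], 0],
])

```text
time_s: 3.95
position: [0.5869, 0.0363, 0.2006]
tool_rot: [3.045, 0.771, 0.002]
force: [4.1, 1.6, -0.2]
opening: 0.0
gripper_force: 1.8
```

Run:
```python
from h import *
p,f,t=pj(); print(p,f)
```

```text
[ -0.4  -0.6 200.6] [ 4.12  1.65 -0.18]
```

Run:
```python
import numpy as np
for a in (57.7,37.7):
    k=np.radians(a-np.arange(1,21)); a=np.radians(a)
    print([[[round(float(-171*(np.cos(q)-np.cos(a))/300),3),0,round(float(-171*(np.sin(q)-np.sin(a))/300),3)],[0,0,0],0] for q in k])
```

```text
[[[-0.008, 0, 0.005], [0, 0, 0], 0], [[-0.017, 0, 0.011], [0, 0, 0], 0], [[-0.025, 0, 0.017], [0, 0, 0], 0], [[-0.033, 0, 0.022], [0, 0, 0], 0], [[-0.041, 0, 0.028], [0, 0, 0], 0], [[-0.049, 0, 0.034], [0, 0, 0], 0], [[-0.056, 0, 0.041], [0, 0, 0], 0], [[-0.064, 0, 0.047], [0, 0, 0], 0], [[-0.072, 0, 0.054], [0, 0, 0], 0], [[-0.079, 0, 0.06], [0, 0, 0], 0], [[-0.086, 0, 0.067], [0, 0, 0], 0], [[-0.094, 0, 0.074], [0, 0, 0], 0], [[-0.101, 0, 0.081], [0, 0, 0], 0], [[-0.108, 0, 0.088], [0, 0, 0], 0], [[-0.114, 0, 0.095], [0, 0, 0], 0], [[-0.121, 0, 0.103], [0, 0, 0], 0], [[-0.128, 0, 0.11], [0, 0, 0], 0], [[-0.134, 0, 0.118], [0, 0, 0], 0], [[-0.14, 0, 0.125], [0, 0, 0], 0], [[-0.146, 0, 0.133], [0, 0, 0], 0]]
[[[-0.006, 0, 0.008], [0, 0, 0], 0], [[-0.012, 0, 0.016], [0, 0, 0], 0], [[-0.018, 0, 0.024], [0, 0, 0], 0], [[-0.023, 0, 0.032], [0, 0, 0], 0], [[-0.029, 0, 0.041], [0, 0, 0], 0], [[-0.034, 0, 0.049], [0, 0, 0], 0], [[-0.039, 0, 0.058], [0, 0, 0], 0], [[-0.044, 0, 0.066], [0, 0, 0], 0], [[-0.049, 0, 0.075], [0, 0, 0], 0], [[-0.054, 0, 0.084], [0, 0, 0], 0], [[-0.058, 0, 0.092], [0, 0, 0], 0], [[-0.063, 0, 0.101], [0, 0, 0], 0], [[-0.067, 0, 0.11], [0, 0, 0], 0], [[-0.071, 0, 0.119], [0, 0, 0], 0], [[-0.075, 0, 0.129], [0, 0, 0], 0], [[-0.079, 0, 0.138], [0, 0, 0], 0], [[-0.082, 0, 0.147], [0, 0, 0], 0], [[-0.086, 0, 0.156], [0, 0, 0], 0], [[-0.089, 0, 0.166], [0, 0, 0], 0], [[-0.092, 0, 0.175], [0, 0, 0], 0]]
```

Call:
carry_out([
  [[-0.008, 0, 0.005], [0, 0, 0], 0],
  [[-0.017, 0, 0.011], [0, 0, 0], 0],
  [[-0.025, 0, 0.017], [0, 0, 0], 0],
  [[-0.033, 0, 0.022], [0, 0, 0], 0],
  [[-0.041, 0, 0.028], [0, 0, 0], 0],
  [[-0.049, 0, 0.034], [0, 0, 0], 0],
  [[-0.056, 0, 0.041], [0, 0, 0], 0],
  [[-0.064, 0, 0.047], [0, 0, 0], 0],
  [[-0.072, 0, 0.054], [0, 0, 0], 0],
  [[-0.079, 0, 0.06], [0, 0, 0], 0],
  [[-0.086, 0, 0.067], [0, 0, 0], 0],
  [[-0.094, 0, 0.074], [0, 0, 0], 0],
  [[-0.101, 0, 0.081], [0, 0, 0], 0],
  [[-0.108, 0, 0.088], [0, 0, 0], 0],
  [[-0.114, 0, 0.095], [0, 0, 0], 0],
  [[-0.121, 0, 0.103], [0, 0, 0], 0],
  [[-0.128, 0, 0.11], [0, 0, 0], 0],
  [[-0.134, 0, 0.118], [0, 0, 0], 0],
  [[-0.14, 0, 0.125], [0, 0, 0], 0],
  [[-0.146, 0, 0.133], [0, 0, 0], 0],
])

```text
time_s: 5.62
position: [0.5478, 0.0152, 0.1602]
tool_rot: [3.045, 0.771, -0.001]
force: [-0.4, -0.4, 2.9]
opening: -0.0001
gripper_force: 1.4
```

Run:
```python
from h import *
p,f,t=pj(); print(p,f,RJ.inv().apply(f).round(1))
x,z=p[0]-11,p[2]; print(np.hypot(80-x,z-56),np.degrees(np.arctan2(z-56,80-x)))
```

```text
[-44.9  -0.5 160.2] [-0.43 -0.42  2.89] [-0.6 -0.2  2.9]
171.2496715325317 37.47883476616884
```

Contact is held, moving on along the arc.

Call:
carry_out([
  [[-0.006, 0, 0.008], [0, 0, 0], 0],
  [[-0.012, 0, 0.016], [0, 0, 0], 0],
  [[-0.018, 0, 0.024], [0, 0, 0], 0],
  [[-0.023, 0, 0.032], [0, 0, 0], 0],
  [[-0.029, 0, 0.041], [0, 0, 0], 0],
  [[-0.034, 0, 0.049], [0, 0, 0], 0],
  [[-0.039, 0, 0.058], [0, 0, 0], 0],
  [[-0.044, 0, 0.066], [0, 0, 0], 0],
  [[-0.049, 0, 0.075], [0, 0, 0], 0],
  [[-0.054, 0, 0.084], [0, 0, 0], 0],
  [[-0.058, 0, 0.092], [0, 0, 0], 0],
  [[-0.063, 0, 0.101], [0, 0, 0], 0],
  [[-0.067, 0, 0.11], [0, 0, 0], 0],
  [[-0.071, 0, 0.119], [0, 0, 0], 0],
  [[-0.075, 0, 0.129], [0, 0, 0], 0],
  [[-0.079, 0, 0.138], [0, 0, 0], 0],
  [[-0.082, 0, 0.147], [0, 0, 0], 0],
  [[-0.086, 0, 0.156], [0, 0, 0], 0],
  [[-0.088, 0, 0.164], [0, 0, 0], 0],
  [[-0.09, 0, 0.17], [0, 0, 0], 0],
])

```text
time_s: 7.28
position: [0.524, 0.0025, 0.1091]
tool_rot: [-3.045, -0.771, 0.001]
force: [-0.3, -0.5, 2.8]
opening: -0.0004
gripper_force: 1.0
```

Run:
```python
from h import *
p,f,t=pj(); print(p,f,RJ.inv().apply(f).round(1))
x,z=p[0]-11,p[2]; print(np.hypot(80-x,z-56),np.degrees(np.arctan2(z-56,80-x)))
```

```text
[-71.8  -0.4 109.1] [-0.34 -0.52  2.81] [-0.5 -0.3  2.8]
171.24091216762426 18.0646211483759
```

Call:
carry_out([
  [[-0.003, 0, 0.009], [0, 0, 0], 0],
  [[-0.006, 0, 0.018], [0, 0, 0], 0],
  [[-0.008, 0, 0.027], [0, 0, 0], 0],
  [[-0.01, 0, 0.036], [0, 0, 0], 0],
  [[-0.012, 0, 0.045], [0, 0, 0], 0],
  [[-0.014, 0, 0.054], [0, 0, 0], 0],
  [[-0.016, 0, 0.063], [0, 0, 0], 0],
  [[-0.018, 0, 0.072], [0, 0, 0], 0],
  [[-0.019, 0, 0.081], [0, 0, 0], 0],
  [[-0.02, 0, 0.09], [0, 0, 0], 0],
  [[-0.021, 0, 0.098], [0, 0, 0], 0],
  [[-0.022, 0, 0.105], [0, 0, 0], 0],
  [[-0.023, 0, 0.111], [0, 0, 0], 0],
  [[-0.023, 0, 0.116], [0, 0, 0], 0],
  [[-0.023, 0, 0.12], [0, 0, 0], 0],
  [[-0.023, 0, 0.124], [0, 0, 0], 0],
  [[-0.023, 0, 0.127], [0, 0, 0], 0],
  [[-0.023, 0, 0.13], [0, 0, 0], 0],
  [[-0.023, 0, 0.132], [0, 0, 0], 0],
  [[-0.023, 0, 0.134], [0, 0, 0], 0],
])

```text
time_s: 8.95
position: [0.5182, -0.0008, 0.0693]
tool_rot: [-3.045, -0.771, 0.0]
force: [-1.3, -0.8, 1.4]
opening: 0.0002
gripper_force: 0.9
```

Call:
carry_out([
  [[0, 0, 0.0015], [0, 0, 0], 0],
  [[0, 0, 0.003], [0, 0, 0], 0],
  [[0, 0, 0.0045], [0, 0, 0], 0],
  [[0, 0, 0.006], [0, 0, 0], 0],
  [[0, 0, 0.0075], [0, 0, 0], 0],
  [[0, 0, 0.009], [0, 0, 0], 0],
  [[0, 0, 0.01], [0, 0, 0], 0],
])

```text
time_s: 9.53
position: [0.5182, -0.0008, 0.0662]
tool_rot: [3.045, 0.771, -0.0]
force: [-1.1, -0.5, 3.2]
opening: 0.0001
gripper_force: 0.9
```

Call:
carry_out([
  [[0, 0, 0.001], [0, 0, 0], 0],
  [[0, 0, 0.002], [0, 0, 0], 0],
  [[0, 0, 0.003], [0, 0, 0], 0],
  [[0, 0, 0.004], [0, 0, 0], 0],
  [[0, 0, 0.005], [0, 0, 0], 0],
  [[0, 0, 0.006], [0, 0, 0], 0],
  [[0, 0, 0.007], [0, 0, 0], 0],
  [[0, 0, 0.008], [0, 0, 0], 0],
])

```text
time_s: 10.2
position: [0.5182, -0.0008, 0.0639]
tool_rot: [-3.045, -0.771, -0.0]
force: [-1.2, -0.2, 2.2]
opening: -0.0002
gripper_force: 0.9
```

Call:
carry_out([
  [[0, 0, 0.001], [0, 0, 0], 0],
  [[0, 0, 0.002], [0, 0, 0], 0],
])

```text
time_s: 10.37
position: [0.5182, -0.0008, 0.0633]
tool_rot: [3.045, 0.771, -0.0]
force: [-1.0, -0.7, 2.2]
opening: 0.0002
gripper_force: 0.9
```

Call:
carry_out([
  [[0, 0, 0.001], [0, 0, 0], 0],
  [[0, 0, 0.002], [0, 0, 0], 0],
])

```text
time_s: 10.53
position: [0.5182, -0.0008, 0.063]
tool_rot: [3.045, 0.771, 0.0]
force: [-2.5, -0.1, 7.2]
opening: 0.0001
gripper_force: 3.4
```

Call:
carry_out([
  [[0, 0, 0.001], [0, 0, 0], 0],
  [[0, 0, 0.002], [0, 0, 0], 0],
])

```text
time_s: 10.7
position: [0.5183, -0.0008, 0.063]
tool_rot: [3.045, 0.771, 0.001]
force: [-4.9, -0.1, 11.4]
opening: 0.0003
gripper_force: 5.2
```

Call:
carry_out([
  [[0, 0, -0.02], [0, 0, 0], 0],
  [[0, 0, -0.06], [0, 0, 0], 0],
  [[0, 0, -0.14], [0, 0, 0], 0],
  [[0, 0, -0.24], [0, 0, 0], 0],
  [[0, 0, -0.34], [0, 0, 0], 0],
  [[0, 0, -0.42], [0, 0, 0], 0],
  [[0, 0, -0.45], [0, 0, 0], 0],
  [[0, 0, -0.45], [0, 0, 0], 0],
])

```text
time_s: 11.37
position: [0.5204, -0.0006, 0.1999]
tool_rot: [3.044, 0.771, 0.01]
force: [-0.9, -0.2, 0.1]
opening: 0.0003
gripper_force: 0.0
```

Run:
```python
from h import *
print(pj()); s=env.read_state(); np.save('pose1.npy',np.r_[s['position'],s['tool_rot']])
b=optics.snapshot("wrist"); cv2.imwrite('pics/w2.png',b[:,:,::-1]); s=optics.snapshot("scene"); cv2.imwrite('pics/s2.png',s[:,:,::-1])
```

```text
(array([-76.5,  -1.4, 199.9]), array([-0.91, -0.25,  0.06]), 11.3667)
```

View pics/w2.png

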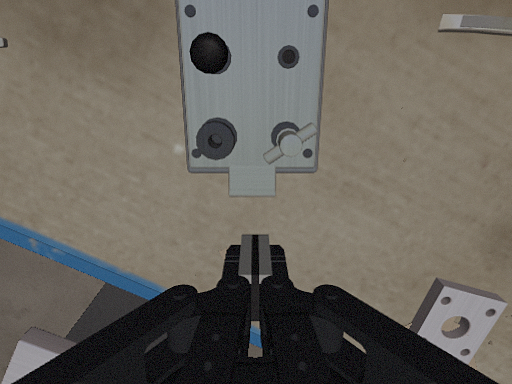

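```bash
cat >> h.py <<'E'
def wrist_onz(uv,z,pose):
    m=optics.camera_model('wrist'); K=np.array([[m['fx'],0,m['cx']],[0,m['fy'],m['cy']],[0,0,1]])
    p=cv2.undistortPoints(np.array(uv,float).reshape(-1,1,2),K,np.array(m['D']))[:,0]
    Rt=R.from_rotvec(pose[3:]); M=m['mount']
    d=Rt.apply(np.c_[p,np.ones(len(p))]@M[:3,:3].T); o=pose[:3]+Rt.apply(M[:3,3])
    P=o+d*((np.array(z)-o[2])/d[:,2])[:,None]; return P, RJ.inv().apply(P-O)*1000
E
python3 - <<'E'
from h import *
np.set_printoptions(precision=3,suppress=True)
P,q=wrist_onz([[189,171],[317,170],[231,196],[276,196],[210,53],[216,138],[290,144],[288,56]],[.063]*4+[.111,.089,.109,.066],np.load('pose1.npy'))
for n,a,b in zip("fe+y fe-y lip+ lip- knob bush tee ring".split(),P,q.round(1)): print(n,a,b)
E
```

```text
fe+y [0.495 0.054 0.063] [-72.9  58.6  63. ]
fe-y [ 0.552 -0.049  0.063] [-72.  -59.1  63. ]
lip+ [0.492 0.009 0.063] [-97.4  20.6  63. ]
lip- [ 0.512 -0.029  0.063] [-97.5 -22.   63. ]
knob [0.594 0.073 0.111] [ 23.5  28.6 111. ]
bush [0.54  0.045 0.089] [-38.   29.5  89. ]
tee [ 0.566 -0.006  0.109] [-39.  -28.1 109. ]
ring [0.622 0.023 0.066] [ 24.7 -28.8  66. ]
```

Call:
carry_out([
  [[0.06, -0.02, 0], [0, 0, 0], 0],
  [[0.15, -0.045, 0.05], [0, 0, 0], 0],
  [[0.25, -0.075, 0.1], [0, 0, 0], 0],
  [[0.31, -0.095, 0.16], [0, 0, 0], 0],
  [[0.337, -0.103, 0.2], [0, 0, 0], 0],
  [[0.337, -0.103, 0.225], [0, 0, 0], 0],
  [[0.337, -0.103, 0.233], [0, 0, 0], 0],
  [[0.337, -0.103, 0.233], [0, 0, 0], 0],
])

```text
time_s: 12.13
position: [0.5907, 0.0736, 0.1257]
tool_rot: [-3.046, -0.77, 0.006]
force: [-0.0, 1.0, 0.4]
opening: 0.0001
gripper_force: 0.0
```

Run:
```python
from h import *
print(pj())
```

```text
(array([ 20.6,  30.4, 125.7]), array([-0.03,  0.95,  0.41]), 12.1333)
```

Call:
carry_out([
  [[0.005, 0, 0.006], [0, 0, 0], 0],
  [[0.01, 0, 0.012], [0, 0, 0], 0],
  [[0.013, 0, 0.018], [0, 0, 0], 0],
  [[0.013, 0, 0.024], [0, 0, 0], 0],
  [[0.013, 0, 0.03], [0, 0, 0], 0],
  [[0.013, 0, 0.033], [0, 0, 0], 0],
  [[0.013, 0, 0.035], [0, 0, 0], 0],
  [[0.013, 0, 0.037], [0, 0, 0], 0],
  [[0.013, 0, 0.039], [0, 0, 0], 0],
  [[0.013, 0, 0.041], [0, 0, 0], 0],
  [[0.013, 0, 0.043], [0, 0, 0], 0],
  [[0.013, 0, 0.045], [0, 0, 0], 0],
  [[0.013, 0, 0.047], [0, 0, 0], 0],
  [[0.013, 0, 0.049], [0, 0, 0], 0],
  [[0.013, 0, 0.051], [0, 0, 0], 0],
  [[0.013, 0, 0.053], [0, 0, 0], 0],
])

```text
time_s: 13.47
position: [0.5959, 0.0764, 0.1112]
tool_rot: [3.045, 0.771, 0.0]
force: [0.1, -0.0, 0.6]
opening: -0.0002
gripper_force: 0.0
```

Call:
carry_out([
  [[0, 0, 0.002], [0, 0, 0], 0],
  [[0, 0, 0.004], [0, 0, 0], 0],
  [[0, 0, 0.006], [0, 0, 0], 0],
  [[0, 0, 0.008], [0, 0, 0], 0],
  [[0, 0, 0.01], [0, 0, 0], 0],
  [[0, 0, 0.012], [0, 0, 0], 0],
])

```text
time_s: 13.97
position: [0.5959, 0.0764, 0.1081]
tool_rot: [3.045, 0.771, 0.001]
force: [-0.8, -0.3, 3.6]
opening: -0.0003
gripper_force: 1.6
```

Run:
```python
from h import *
print(pj())
```

```text
(array([ 26.6,  30.4, 108.1]), array([-0.79, -0.26,  3.57]), 13.9667)
```

Call:
carry_out([
  [[0, 0, 0.002], [0, 0, 0], 0],
  [[0, 0, 0.004], [0, 0, 0], 0],
  [[0, 0, 0.006], [0, 0, 0], 0],
  [[0, 0, 0.008], [0, 0, 0], 0],
  [[0, 0, 0.01], [0, 0, 0], 0],
  [[0, 0, 0.012], [0, 0, 0], 0],
  [[0, 0, 0.014], [0, 0, 0], 0],
  [[0, 0, 0.016], [0, 0, 0], 0],
  [[0, 0, 0.018], [0, 0, 0], 0],
  [[0, 0, 0.02], [0, 0, 0], 0],
  [[0, 0, 0.022], [0, 0, 0], 0],
  [[0, 0, 0.024], [0, 0, 0], 0],
  [[0, 0, 0.026], [0, 0, 0], 0],
  [[0, 0, 0.028], [0, 0, 0], 0],
  [[0, 0, 0.03], [0, 0, 0], 0],
  [[0, 0, 0.032], [0, 0, 0], 0],
])

```text
time_s: 15.3
position: [0.5959, 0.0764, 0.0981]
tool_rot: [-3.045, -0.771, -0.0]
force: [-0.7, -0.4, 3.2]
opening: 0.0003
gripper_force: 1.6
```

Call:
carry_out([
  [[0, 0, 0.001], [0, 0, 0], 0],
  [[0, 0, 0.002], [0, 0, 0], 0],
  [[0, 0, 0.003], [0, 0, 0], 0],
  [[0, 0, 0.004], [0, 0, 0], 0],
  [[0, 0, 0.005], [0, 0, 0], 0],
  [[0, 0, 0.006], [0, 0, 0], 0],
])

```text
time_s: 15.8
position: [0.5959, 0.0764, 0.0963]
tool_rot: [3.045, 0.771, 0.0]
force: [-0.7, 0.9, 4.0]
opening: -0.0001
gripper_force: 1.6
```

Call:
carry_out([
  [[0, 0, 0.001], [0, 0, 0], 0],
  [[0, 0, 0.002], [0, 0, 0], 0],
  [[0, 0, 0.003], [0, 0, 0], 0],
])

```text
time_s: 16.05
position: [0.596, 0.0764, 0.096]
tool_rot: [3.045, 0.771, 0.001]
force: [-3.3, 0.0, 8.5]
opening: 0.0001
gripper_force: 3.9
```

Call:
carry_out([
  [[0, 0, 0.001], [0, 0, 0], 0],
  [[0, 0, 0.001], [0, 0, 0], 0],
])

```text
time_s: 16.22
position: [0.5959, 0.0764, 0.096]
tool_rot: [3.045, 0.771, 0.001]
force: [-2.8, 0.3, 7.4]
opening: 0.0001
gripper_force: 3.8
```

Call:
carry_out([
  [[0, 0, 0.001], [0, 0, 0], 0],
  [[0, 0, 0.002], [0, 0, 0], 0],
  [[0, 0, 0.002], [0, 0, 0], 0],
])

```text
time_s: 16.47
position: [0.596, 0.0764, 0.096]
tool_rot: [3.045, 0.771, 0.002]
force: [-3.3, -0.9, 9.8]
opening: -0.0002
gripper_force: 5.1
```

Call:
carry_out([
  [[0, 0, -0.01], [0, 0, 0], 0],
  [[0, 0, -0.03], [0, 0, 0], 0],
  [[0, 0, -0.07], [0, 0, 0], 0],
  [[0, 0, -0.11], [0, 0, 0], 0],
  [[0, 0, -0.12], [0, 0, 0], 0],
  [[0, 0, -0.12], [0, 0, 0], 0],
])

```text
time_s: 16.97
position: [0.5967, 0.0765, 0.1314]
tool_rot: [3.045, 0.771, 0.003]
force: [-0.2, -0.0, 0.1]
opening: -0.0003
gripper_force: 0.0
```

Run:
```python
from h import *
print(pj()); goto([-39.5,-29.5,125])
```

```text
(array([ 27.3,  30.1, 131.4]), array([-0.16, -0.05,  0.1 ]), 16.9667)
shift [-0.2229  0.1985  0.0211] turn [0. 0. 0.]
```

Call:
carry_out([
  [[-0.03, 0.03, 0], [0, 0, 0], 0],
  [[-0.09, 0.08, 0], [0, 0, 0], 0],
  [[-0.15, 0.135, 0], [0, 0, 0], 0],
  [[-0.2, 0.18, 0], [0, 0, 0], 0],
  [[-0.22, 0.198, 0.01], [0, 0, 0], 0],
  [[-0.22, 0.198, 0.02], [0, 0, 0], 0],
  [[-0.22, 0.198, 0.03], [0, 0, 0], 0],
  [[-0.22, 0.198, 0.04], [0, 0, 0], 0],
  [[-0.22, 0.198, 0.046], [0, 0, 0], 0],
  [[-0.22, 0.198, 0.05], [0, 0, 0], 0],
])

```text
time_s: 17.8
position: [0.5661, -0.0063, 0.1148]
tool_rot: [-3.045, -0.773, 0.001]
force: [-0.6, 0.5, -0.2]
opening: 0.0001
gripper_force: 0.0
```

Run:
```python
from h import *
print(pj())
```

```text
(array([-39. , -28.2, 114.8]), array([-0.61,  0.47, -0.17]), 17.8)
```

Call:
carry_out([
  [[0, 0.004, 0.002], [0, 0, 0], 0],
  [[0, 0.004, 0.004], [0, 0, 0], 0],
  [[0, 0.004, 0.006], [0, 0, 0], 0],
  [[0, 0.004, 0.008], [0, 0, 0], 0],
  [[0, 0.004, 0.01], [0, 0, 0], 0],
  [[0, 0.004, 0.012], [0, 0, 0], 0],
  [[0, 0.004, 0.014], [0, 0, 0], 0],
  [[0, 0.004, 0.016], [0, 0, 0], 0],
  [[0, 0.004, 0.018], [0, 0, 0], 0],
  [[0, 0.004, 0.02], [0, 0, 0], 0],
  [[0, 0.004, 0.022], [0, 0, 0], 0],
  [[0, 0.004, 0.024], [0, 0, 0], 0],
  [[0, 0.004, 0.026], [0, 0, 0], 0],
  [[0, 0.004, 0.028], [0, 0, 0], 0],
  [[0, 0.004, 0.03], [0, 0, 0], 0],
])

```text
time_s: 19.05
position: [0.5667, -0.0083, 0.1064]
tool_rot: [-3.045, -0.771, -0.0]
force: [0.1, -0.2, -0.6]
opening: 0.0002
gripper_force: 0.0
```

Call:
carry_out([
  [[0, 0, 0.002], [0, 0, 0], 0],
  [[0, 0, 0.004], [0, 0, 0], 0],
  [[0, 0, 0.006], [0, 0, 0], 0],
  [[0, 0, 0.008], [0, 0, 0], 0],
  [[0, 0, 0.01], [0, 0, 0], 0],
  [[0, 0, 0.012], [0, 0, 0], 0],
  [[0, 0, 0.014], [0, 0, 0], 0],
  [[0, 0, 0.016], [0, 0, 0], 0],
  [[0, 0, 0.018], [0, 0, 0], 0],
  [[0, 0, 0.02], [0, 0, 0], 0],
])

```text
time_s: 19.88
position: [0.5667, -0.0083, 0.1004]
tool_rot: [3.045, 0.771, 0.0]
force: [-0.6, 0.4, 3.5]
opening: -0.0003
gripper_force: 1.6
```

Call:
carry_out([
  [[0, 0, 0.002], [0, 0, 0], 0],
  [[0, 0, 0.004], [0, 0, 0], 0],
  [[0, 0, 0.006], [0, 0, 0], 0],
  [[0, 0, 0.008], [0, 0, 0], 0],
  [[0, 0, 0.01], [0, 0, 0], 0],
  [[0, 0, 0.012], [0, 0, 0], 0],
  [[0, 0, 0.014], [0, 0, 0], 0],
  [[0, 0, 0.015], [0, 0, 0], 0],
  [[0, 0, 0.016], [0, 0, 0], 0],
])

```text
time_s: 20.63
position: [0.5667, -0.0083, 0.0957]
tool_rot: [3.045, 0.771, 0.0]
force: [-0.6, 0.3, 3.6]
opening: 0.0
gripper_force: 1.6
```

Call:
carry_out([
  [[0, 0, 0.001], [0, 0, 0], 0],
  [[0, 0, 0.002], [0, 0, 0], 0],
  [[0, 0, 0.003], [0, 0, 0], 0],
  [[0, 0, 0.004], [0, 0, 0], 0],
])

```text
time_s: 20.97
position: [0.5667, -0.0083, 0.0945]
tool_rot: [3.045, 0.771, 0.0]
force: [-0.1, 0.2, 3.0]
opening: 0.0001
gripper_force: 1.6
```

Call:
carry_out([
  [[0, 0, 0.001], [0, 0, 0], 0],
  [[0, 0, 0.002], [0, 0, 0], 0],
  [[0, 0, 0.003], [0, 0, 0], 0],
  [[0, 0, 0.003], [0, 0, 0], 0],
])

```text
time_s: 21.3
position: [0.5667, -0.0083, 0.094]
tool_rot: [3.045, 0.771, 0.001]
force: [-0.6, 1.3, 4.9]
opening: 0.0002
gripper_force: 2.8
```

Call:
carry_out([
  [[0, 0, 0.001], [0, 0, 0], 0],
  [[0, 0, 0.002], [0, 0, 0], 0],
  [[0, 0, 0.002], [0, 0, 0], 0],
])

```text
time_s: 21.55
position: [0.5668, -0.0083, 0.094]
tool_rot: [3.045, 0.771, 0.001]
force: [-2.3, -0.1, 9.2]
opening: 0.0002
gripper_force: 4.2
```

Call:
carry_out([
  [[0, 0, -0.01], [0, 0, 0], 0],
  [[0, 0, -0.03], [0, 0, 0], 0],
  [[0, 0, -0.07], [0, 0, 0], 0],
  [[0, 0, -0.09], [0, 0, 0], 0],
  [[0, -0.03, -0.09], [0, 0, 0], 0],
  [[0, -0.09, -0.09], [0, 0, 0], 0],
  [[0, -0.15, -0.09], [0, 0, 0], 0],
  [[0, -0.19, -0.08], [0, 0, 0], 0],
  [[0, -0.198, -0.06], [0, 0, 0], 0],
  [[0, -0.198, -0.04], [0, 0, 0], 0],
  [[0, -0.198, -0.02], [0, 0, 0], 0],
  [[0, -0.198, -0.01], [0, 0, 0], 0],
  [[0, -0.198, -0.006], [0, 0, 0], 0],
])

```text
time_s: 22.63
position: [0.538, 0.0432, 0.0935]
tool_rot: [-3.046, -0.77, 0.003]
force: [0.3, 0.3, -0.0]
opening: -0.0001
gripper_force: 0.0
```

Run:
```python
from h import *
print(pj())
```

```text
(array([-40.1,  28.8,  93.5]), array([ 0.34,  0.33, -0.02]), 22.6333)
```

Call:
carry_out([
  [[0.002, 0, 0.002], [0, 0, 0], 0],
  [[0.002, 0, 0.004], [0, 0, 0], 0],
  [[0.002, 0, 0.006], [0, 0, 0], 0],
  [[0.002, 0, 0.008], [0, 0, 0], 0],
  [[0.002, 0, 0.01], [0, 0, 0], 0],
  [[0.002, 0, 0.012], [0, 0, 0], 0],
  [[0.002, 0, 0.014], [0, 0, 0], 0],
  [[0.002, 0, 0.016], [0, 0, 0], 0],
  [[0.002, 0, 0.018], [0, 0, 0], 0],
  [[0.002, 0, 0.02], [0, 0, 0], 0],
  [[0.002, 0, 0.022], [0, 0, 0], 0],
  [[0.002, 0, 0.024], [0, 0, 0], 0],
  [[0.002, 0, 0.026], [0, 0, 0], 0],
  [[0.002, 0, 0.028], [0, 0, 0], 0],
  [[0.002, 0, 0.03], [0, 0, 0], 0],
])

```text
time_s: 23.88
position: [0.5389, 0.0442, 0.086]
tool_rot: [-3.045, -0.771, -0.0]
force: [-1.8, 0.3, 2.5]
opening: 0.0005
gripper_force: 1.6
```

Call:
carry_out([
  [[0, 0, 0.002], [0, 0, 0], 0],
  [[0, 0, 0.004], [0, 0, 0], 0],
  [[0, 0, 0.006], [0, 0, 0], 0],
  [[0, 0, 0.008], [0, 0, 0], 0],
  [[0, 0, 0.01], [0, 0, 0], 0],
  [[0, 0, 0.012], [0, 0, 0], 0],
  [[0, 0, 0.014], [0, 0, 0], 0],
])

```text
time_s: 24.47
position: [0.5389, 0.0442, 0.0815]
tool_rot: [-3.045, -0.771, -0.0]
force: [-1.4, 0.4, 3.2]
opening: -0.0002
gripper_force: 1.6
```

Call:
carry_out([
  [[0, 0, 0.002], [0, 0, 0], 0],
  [[0, 0, 0.004], [0, 0, 0], 0],
  [[0, 0, 0.006], [0, 0, 0], 0],
  [[0, 0, 0.008], [0, 0, 0], 0],
  [[0, 0, 0.01], [0, 0, 0], 0],
  [[0, 0, 0.011], [0, 0, 0], 0],
  [[0, 0, 0.012], [0, 0, 0], 0],
  [[0, 0, 0.013], [0, 0, 0], 0],
  [[0, 0, 0.014], [0, 0, 0], 0],
  [[0, 0, 0.015], [0, 0, 0], 0],
  [[0, 0, 0.016], [0, 0, 0], 0],
])

```text
time_s: 25.38
position: [0.5389, 0.0442, 0.0768]
tool_rot: [-3.045, -0.771, -0.0]
force: [-0.2, 1.0, 3.1]
opening: -0.0001
gripper_force: 1.6
```

Call:
carry_out([
  [[0, 0, 0.001], [0, 0, 0], 0],
  [[0, 0, 0.002], [0, 0, 0], 0],
])

```text
time_s: 25.55
position: [0.5389, 0.0442, 0.0762]
tool_rot: [-3.045, -0.771, -0.0]
force: [-1.1, -0.1, 3.1]
opening: -0.0002
gripper_force: 1.6
```

Call:
carry_out([
  [[0, 0, 0.001], [0, 0, 0], 0],
  [[0, 0, 0.002], [0, 0, 0], 0],
])

```text
time_s: 25.72
position: [0.539, 0.0442, 0.076]
tool_rot: [3.045, 0.771, 0.0]
force: [-1.8, -0.1, 7.0]
opening: 0.0001
gripper_force: 3.8
```

Seat reached; one small confirming push, then withdraw and look.

Call:
carry_out([
  [[0, 0, 0.001], [0, 0, 0], 0],
  [[0, 0, 0.002], [0, 0, 0], 0],
  [[0, 0, 0.002], [0, 0, 0], 0],
])

```text
time_s: 25.97
position: [0.539, 0.0442, 0.076]
tool_rot: [3.045, 0.771, 0.001]
force: [-2.7, 0.3, 8.5]
opening: -0.0001
gripper_force: 4.5
```

Call:
carry_out([
  [[0, 0, -0.01], [0, 0, 0], 0],
  [[0, 0, -0.03], [0, 0, 0], 0],
  [[0, 0, -0.08], [0, 0, 0], 0],
  [[0, 0, -0.16], [0, 0, 0], 0],
  [[-0.05, 0, -0.25], [0, 0, 0], 0],
  [[-0.12, 0.05, -0.35], [0, 0, 0], 0],
  [[-0.14, 0.1, -0.42], [0, 0, 0], 0],
  [[-0.14, 0.1, -0.43], [0, 0, 0], 0],
  [[-0.14, 0.1, -0.43], [0, 0, 0], 0],
])

```text
time_s: 26.72
position: [0.5176, -0.0028, 0.2059]
tool_rot: [3.045, 0.768, 0.007]
force: [-0.4, -0.4, -0.4]
opening: 0.0002
gripper_force: 0.0
```

Run:
```python
from h import *
print(pj())
b=optics.snapshot("wrist"); a=optics.snapshot("scene")
c=np.zeros((400,800,3),np.uint8); x=cv2.resize(a[140:260,180:300],(390,390),interpolation=cv2.INTER_CUBIC); c[:390,:390]=x
c[:400,395:795]=cv2.resize(b[:256,128:384],(400,400)); cv2.imwrite('pics/end.png',c[:,:,::-1])
```

```text
(array([-80. ,  -2. , 205.9]), array([-0.42, -0.37, -0.38]), 26.7167)
```

View pics/end.png

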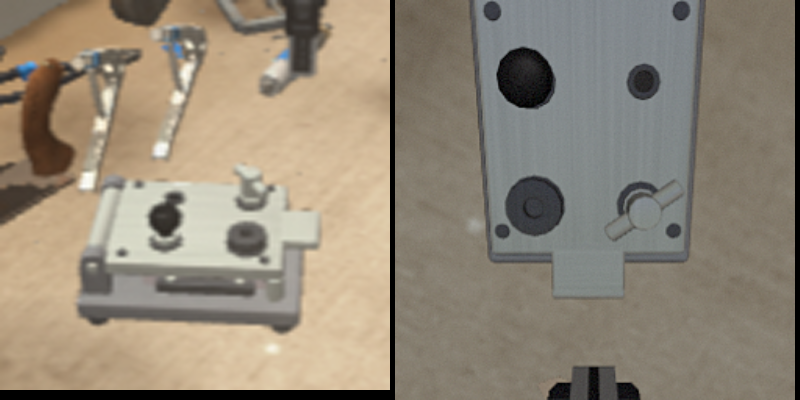

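The view shows the leaf level with the lip at (588,275). The knob (525,78), tee (645,208) and bushing (535,207) are all down on their seats, and the gripper is clear.

```bash
python3 -c "
from station import env
print(env.close_job())"
```

```text
the job is handed in; nothing more can be done
None
```

The drill jig is ready and the job is handed in: the leaf is folded shut, then the round knob pin, the T-handle pin and the drill bushing were pressed home in that order. Each stopped at its stated height with no more than about 12 N read at the tool, in about 27 s of the 61 s allowed; the verdict was not shown.

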